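# Restock a module lane first-in, first-out

### The arm

A 6-joint arm with a two-finger parallel gripper is mounted at the origin on a cart in front of the work surface, level with it; the furniture and walls round the work are solid. World frame = base frame: x ahead of the robot, y to its left, z up, the work surface at z = 0. Lengths are in m, angles in rad, forces in N, time in s.
With the tool pointing down it reaches from about 0.275 to 0.875 m from the base axis. Payload 12.5 kg.
Tool frame: the origin (TCP) lies at the very end of the fingers, on their centre line; the grasp point (between the pads) lies 19 mm behind it; z points along the fingers, y is the line along which they close (so a half turn about z gives the same grasp; the last joint's range is limited). The gripper opens to 85 mm and grips with 20 to 120 N. Pads are 22 mm wide; open, the fingers measure 114 mm over their backs; the gripper's body (76 mm by 85 mm) begins 54 mm behind the grasp point. The pads swing forward as they close: fully open they stand 13 mm farther back than shut.
Start: joints at [-1.195, 0.351, 1.652, -0, 1.139, -0.085], TCP at [0.245, -0.493, 0.231] pointing down, gripper open.
Joint ranges: [-2.75, 2.75], [-0.79, 2.1], [0.01, 2.65], [-1.57, 4.71], [0.07, 3.14], [-2.87, 2.87]. Speed limits (rad/s): [2.22, 2.22, 2.79, 3.14, 3.14, 3.14].

### API

Orientations are given as a unit quaternion [w, x, y, z].
In Python, from cell import readout, get_image, calibration, ctrl gives the robot as it stands. The module is installed in compiled form; this text tells all that it offers.
- The arm moves only by the tool send_rows, never from a script. Its argument "deltas" is a list of rows, each a list of 7 numbers: the shift along the tool's x, y, z in units of 25 cm (1.0 is 25 cm), then the turn, a rotation vector about the tool's x, y, z in units of pi rad (1.0 is pi rad), then the closure, from -1 (fully open) to 1 (shut). In form: [[dx, dy, dz, wx, wy, wz, hand], ...]. A call has exactly 10 rows; each row is the pose to reach, as a shift and turn from the pose commanded when the call began, along the tool's axes at that moment, turning the shorter way round; what a row does not reach only later rows make up. A row lasts 1/8 s, in which the tool goes at most 62.5 mm and 10.7 degrees, less where a joint would pass 70% of its speed; a pose out of reach is approached as far as the arm can. A call with a number of a shift or a turn outside -1 to 1 is refused whole. A call with a gripper value outside its range is refused whole. The fingers move at their own pace and stop on an object; "grip_force" is the grip in N (left out, the last holds). Time passes only in rows, so rows that repeat a pose let the fingers close, or fill a call up. It gives the time, the measured TCP pose, the force, the opening and the grip force at its end, in the units of the state.
- readout.sense(): the state, without advancing time (a new reading comes with each control period).
- get_image(name): name is "scene" or "top"; returns the picture (400x640x3 uint8, blue, green, red); there is no depth.
- calibration(name): a dict with "fx", "fy", "cx", "cy" (pixels), "T" (4x4, takes a point from camera to world coordinates). Camera axes: x right, y up, looking along -z (the intrinsics and any distortion apply to the point x, -y, -z); pixel columns grow to the right and rows downward; lengths in m; the calibration is good to about 2 mm. A picture is of the moment at which its call begins. calibration takes no time and is no camera call.
- ctrl.finish_job(): hands the job in; it is judged then, once.
The state is a dict: "time": time; "joint_pos": joint angles; "qd": joint speeds; "joint_efforts": joint torques, N m; "position": TCP position; "ee_rot": TCP orientation; "force": force on the tool from outside, world axes, zero at the start; "torque": the same for the moment, N m; "width": finger opening in m; "finger_force": force on a finger pad.
Only numpy, scipy, OpenCV 4.12 (cv2) and the standard library are available. Lean on these libraries where they do the work, as an engineer would, in place of code of your own. Each camera call takes 0.05 s, during which the arm holds its last target. There are 200 camera calls.

### The job

Restock the lane of wide grey modules so that the older stock gets used first: bring the older module, now standing at the back of its lane, forward against the front lip, and stand the new one from the desk upright close behind it in the same lane. Then slide the lane's black follower forward until it closes up the row, lip, modules and follower touching or nearly so. Leave the green row, the slim grey module and the black mains adapter where they are.

Things in the scene. Friction and masses are not known exactly. Their poses are not given: they have to be found in the camera images.
- lane: Wide-module lane: blue open plastic channel fixed on the desk, front end towards the robot. Origin: centre of its underside on the desk; x along it from front to back, y across, z up. Floor 3 mm above the desk; inner length 280 mm (front lip's inner face at x = -140 mm), inner width 44 mm. Sides flare outwards to 28 mm from the centre line, top edge 18 mm above the desk; back wall 34 mm high.
- lane_lip (a point): Middle of the inner face of the wide lane's front lip, marked 32 mm above the desk (height of the centre of a module standing in the lane; the lip itself is 26 mm high, with a sloping card holder in front of it). A module home against the lip has its centre 44 mm behind this point. Axes as the lane's.
- lane_follower (a joint): Slide of the wide lane's black follower (sliding back-stop that closes up the row): 0 m at the back end, growing as it moves forward towards the lip; range 0 to 0.15. Its front face is 238 mm minus this value behind the lip. It stays where it is left; 1.5 N moves it.
- lane_follower_tab (a point): Where to grip the wide lane's follower: upper part of its black upright finger tab, 60 mm above the desk. The tab is 12 mm thick across the lane and 34 mm long along it, its top 75 mm above the desk; it rises clear of the follower's face plate, which is 40 mm high. The point lies 21 mm behind the follower's front face.
- lane_follower_face (a point): Middle of the flat front face of the wide lane's follower (towards the front lip), 32 mm above the desk.
- old_module_center (a point): Older stock: wide light-grey rail module standing in the back part of the wide lane, before the follower. 88 mm long (its x, along the lane), 36 mm wide (y), 58 mm high: body 42 mm high, with a 44 mm long middle tower of the same width above it. Point at its centre, 29 mm above its underside. 0.08 to 0.16 kg; grasp across the 36 mm. Its two ends are alike.
- new_module_center (a point): New stock: the same kind of wide light-grey module (88 mm long along its x, 36 mm wide, 58 mm high), standing on the desk outside the lanes. Point at its centre, 29 mm above its underside. 0.08 to 0.16 kg; grasp across the 36 mm. Either end may face the front of the lane.
- green_lane: The neighbouring lane, with the green modules: a like blue channel of the same length and heights, only 30 mm wide inside, its flared sides reaching 21 mm from its centre line; its own follower already closed up. Origin and axes as for the wide lane.
- green_front_center (a point): Green rail module (88 x 22 x 58 mm) at the front of the narrow lane; point at its centre, 29 mm above its underside. To be left alone.
- green_rear_center (a point): Second green rail module (88 x 22 x 58 mm), behind the first in the narrow lane; point at its centre. To be left alone.
- slim_module_center (a point): Slim grey rail module (88 x 18 x 58 mm) standing on the desk, half as wide as the wide ones: a different part, to be left alone. Point at its centre, 29 mm above the desk.
- adapter_center (a point): Black mains adapter block (42 x 85 x 30 mm, with a 24 mm cable stub at one end) lying on the desk, to be left alone. Point at the centre of the block, 15 mm above the desk.
Not all that is in view belongs to the job. Leave any orange look-alike of the part that bears new_module_center alone. Leave any blue look-alike of the part that bears old_module_center alone.

How it is judged:
At the end, for the whole second after the job is handed in: In the wide lane the older module is within 8 mm of the lip, the new one within 8 mm behind it, the follower face within 8 mm of the new one; both stand on the lane floor between its sides, upright within 0.08 rad, along the lane within 0.12 rad, released and at rest (distance between old_module_center and lane_lip below 0.052 m and x of new_module_center in the frame of lane_lip between 0.122 and 0.148 m and distance between old_module_center and new_module_center below 0.096 m and horizontal distance between lane_follower_face and new_module_center below 0.052 m and y of old_module_center in the frame of lane_lip between -0.007 and 0.007 m and z of each of old_module_center, new_module_center in the frame of lane_lip below 0.004 m and angle between each of old_module_center, new_module_center's own z axis and vertical below 0.08 rad and angle between the x axis of each of old_module_center, new_module_center and the x axis of lane, either way round below 0.12 rad and y of new_module_center in the frame of lane_lip between -0.007 and 0.007 m and linear speed of each of old_module, new_module below 0.02 m/s); the robot touches nothing.
It fails at once if a green module is moved by more than 20 mm (distance of any of green_front_center, green_rear_center from where it was at the start of the episode above 0.02 m).
It fails at once if the slim grey module or the black mains adapter is moved by more than 20 mm (distance of any of slim_module_center, adapter_center from where it was at the start of the episode above 0.02 m).
It also fails if it takes over 54 s, if anything falls off the work surface, if the arm or the gripper's body presses on something with over 40 N, if the wrist force passes 120 N, or if a joint passes its speed limit or range.

## Working session

There is one attempt and no reset: what is moved stays moved. The work goes in short steps, Python scripts to look and compute and a tool call to move; the robot and the scene stay as the last step left them, time stands still between calls to the robot, and variables do not carry over. Pictures are saved under pics/ and viewed, at most 10 in all, crops included, and the job is handed in when it is done.

Besides the shell and the picture viewer there is one more tool, called after "Call:" by a JSON object that holds its "api" and its "payload". send_rows: Moves the arm, as the interface text tells. Shifts and turns lie within -1 to 1; 1 stands for 25 cm of shift or pi rad of turn. Its arguments: {"type":"object","properties":{"deltas":{"type":"array"},"grip_force":{"type":"number"}},"required":["deltas"]}

```bash
mkdir -p pics; cat > h.py <<'E'
import numpy as np, cv2
from cell import readout, get_image, calibration, ctrl
def ray(n,u,v):
    c=calibration(n);T=np.array(c["T"])
    d=T[:3,:3]@np.array([(u-c["cx"])/c["fx"],-(v-c["cy"])/c["fy"],-1.]);return T[:3,3],d
def onz(n,u,v,z):
    o,d=ray(n,u,v);return (o+d*(z-o[2])/d[2]).round(4)
E
python3 - <<'E'
from h import *
for n in("top","scene"):
    cv2.imwrite(f"pics/{n}0.png",get_image(n)); c=calibration(n);print(n,{k:(np.round(v,3).tolist()) for k,v in c.items()})
print(readout.sense())
E
```

```text
top {'fx': 381.154, 'fy': 381.154, 'cx': 318.711, 'cy': 197.14, 'T': [[-0.001, 0.993, -0.121, 0.39], [-1.0, -0.001, -0.005, 0.023], [-0.005, 0.121, 0.993, 1.107], [0.0, 0.0, 0.0, 1.0]]}
scene {'fx': 437.586, 'fy': 437.586, 'cx': 319.187, 'cy': 201.562, 'T': [[-0.599, 0.63, -0.494, 0.02], [-0.8, -0.467, 0.376, 0.423], [0.006, 0.621, 0.784, 0.862], [0.0, 0.0, 0.0, 1.0]]}
{'time': 0.1, 'joint_pos': array([-1.19460167e+00,  3.51185622e-01,  1.65233633e+00, -1.12539445e-05,
        1.13912546e+00, -8.45705797e-02]), 'qd': array([ 8.75914812e-04, -1.30753657e-03, -1.54496624e-03,  1.54542477e-03,
       -5.41197438e-05,  2.14493696e-03]), 'joint_efforts': array([ 7.21898286e-04, -5.06837511e+01, -2.91877860e+01, -7.00782016e-05,
        2.71191064e-03,  1.84164151e-05]), 'position': array([ 0.24447516, -0.49235029,  0.23081951]), 'ee_rot': array([-5.21039458e-04,  9.73578422e-01,  2.28352313e-01, -8.16812339e-05]), 'force': array([-0.22704461, -0.19922195,  0.13756777]), 'torque': array([-0.00880947, -0.04147227, -0.02963182]), 'finger_force': 0.0, 'width': 0.08532462398929307}
```

View pics/top0.png

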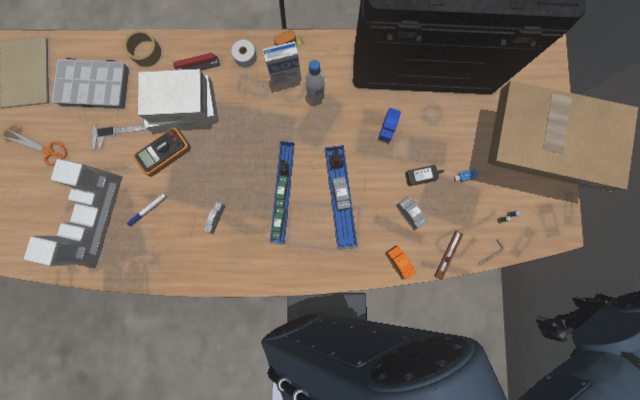

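View pics/scene0.png

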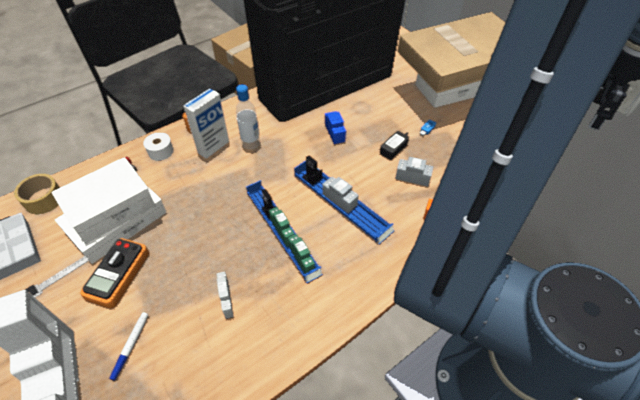

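In the top view:
- The wide lane runs from (345,247) at the front to (335,147) at the back, with the old module at (341,192) and the follower at (337,158).
- Candidates for the new module are grey (411,212), slim grey (213,217), orange (400,262) and blue (390,123). The grey one at (411,212) fits: it is wide, light grey and outside the lanes.

Next I'll take the confirming crop and measure.

```bash
python3 - <<'E'
from h import *
im=get_image("top"); x0,y0=310,130
cv2.imwrite("pics/crop1.png",cv2.resize(im[y0:255,x0:445],None,fx=4.4,fy=4.4,interpolation=cv2.INTER_CUBIC))
hsv=cv2.cvtColor(im,cv2.COLOR_BGR2HSV)
def big(m,roi):
    a,b,c,d=roi; z=np.zeros_like(m); z[b:d,a:c]=m[b:d,a:c]
    cs,_=cv2.findContours(z,cv2.RETR_EXTERNAL,cv2.CHAIN_APPROX_NONE); c=np.vstack([k for k in cs if cv2.contourArea(k)>15])
    return c,cv2.minAreaRect(c)
blue=cv2.inRange(hsv,(100,120,40),(125,255,255))
grey=cv2.inRange(hsv,(0,0,95),(180,60,255))
for n,m,r,z in(("lane",blue,(322,140,362,255),.018),("old",grey,(328,172,355,215),.05),("new",grey,(392,192,432,232),.05)):
    c,R=big(m,r); P=np.array([onz("top",*p,z)[:2] for p in cv2.boxPoints(R)]);
    e=[P[1]-P[0],P[2]-P[1]]; e.sort(key=np.linalg.norm)
    print(n,np.round(R[0],1),"ctr",P.mean(0).round(4),"dims",[round(float(np.linalg.norm(k)),4) for k in e],"ang",np.degrees(np.arctan2(e[1][1],e[1][0])).round(1))
E
```

```text
lane [340.4 197.3] ctr [ 0.5243 -0.0336] dims [0.0556, 0.2828] ang -173.1
old [342.1 192.5] ctr [ 0.532  -0.0371] dims [0.0421, 0.0882] ang -170.4
new [413.9 211.3] ctr [ 0.479 -0.236] dims [0.0434, 0.0899] ang -147.2
```

View pics/crop1.png

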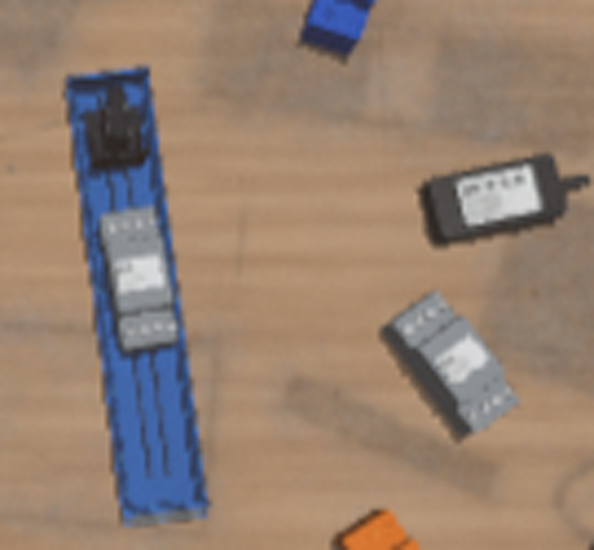

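The crop confirms it: the wide grey module is at about (413,212), well clear of the adapter and the orange part, and the old module is in the lane at about (341.5,193). Now I'll compute positions from the corners and cross-check them.

```bash
cat >> h.py <<'E'
from scipy.spatial.transform import Rotation as Ro
def delta(p,yaw_deg):
    s=readout.sense();q=s["ee_rot"];R=Ro.from_quat([q[1],q[2],q[3],q[0]])
    a=np.radians(yaw_deg);Rt=Ro.from_matrix(np.array([[np.cos(a),np.sin(a),0],[np.sin(a),-np.cos(a),0],[0,0,-1.]]))
    sh=R.inv().apply(np.array(p)-s["position"])/.25
    w=(R.inv()*Rt).as_rotvec()/np.pi
    print("delta",sh.round(4),w.round(4),"at",s["position"].round(4),"t",s["time"])
E
python3 - <<'E'
from h import *
def c(pts,z):
    P=np.array([onz("top",310+u/4.4,130+v/4.4,z) for u,v in pts]);return P
for n,pts in(("new",[(437,293),(395,325),(518,400),(470,432)]),("old",[(153,208),(102,214),(178,340),(122,350)])):
    z=.042+(.003 if n=="old" else 0);P=c(pts,z);d=(P[0]+P[1]-P[2]-P[3])/2
    print(n,P.mean(0).round(4),np.linalg.norm(d).round(4),np.linalg.norm(P[0]-P[1]).round(4),np.degrees(np.arctan2(d[1],d[0])).round(1))
L=c([(68,80),(122,520),(150,70),(207,515)],.018)
print(L.round(4).tolist()); print("lip",c([(165,516)],.026),"backwall",c([(109,75)],.034))
im=get_image("scene");cv2.imwrite("pics/s1.png",cv2.resize(im[140:290,240:440],None,fx=4,fy=4,interpolation=cv2.INTER_CUBIC))
delta([.53,-.037,.16],7)
E
```

```text
new [ 0.4766 -0.2364  0.042 ] 0.0831 0.0341 34.8
old [ 0.5308 -0.0356  0.045 ] 0.0874 0.033 9.0
[[0.6669, 0.0088, 0.018], [0.3771, -0.0252, 0.018], [0.6736, -0.0457, 0.018], [0.3802, -0.0799, 0.018]]
lip [[ 0.3797 -0.0523  0.026 ]] backwall [[ 0.6662 -0.0179  0.034 ]]
delta [ 1.8329 -1.1236  0.2848] [-0.0002  0.      0.1078] at [ 0.2445 -0.4924  0.231 ] t 0.2
```

View pics/s1.png

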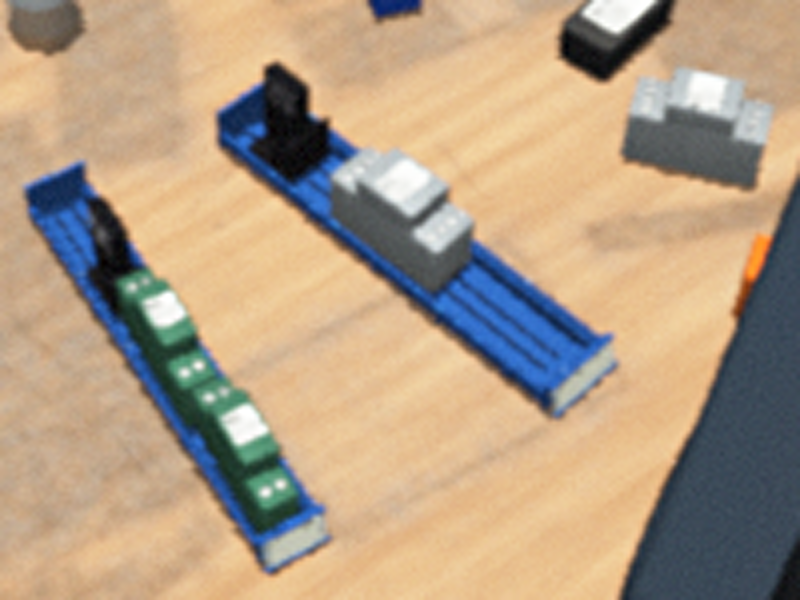

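Call:
{"api": "send_rows", "payload": {"deltas": [[0.2,-0.12,0,0,0,0.03,-1],[0.4,-0.25,0,0,0,0.06,-1],[0.6,-0.37,0,0,0,0.08,-1],[0.8,-0.49,0,0,0,0.1,-1],[1,-0.62,0,0,0,0.1078,-1],[1,-0.62,0,0,0,0.1078,-1],[1,-0.62,0,0,0,0.1078,-1],[1,-0.62,0,0,0,0.1078,-1],[1,-0.62,0,0,0,0.1078,-1],[1,-0.62,0,0,0,0.1078,-1]], "grip_force": 30}}

```text
time: 1.45
position: [0.3993, -0.2431, 0.2313]
ee_rot: [-0.0, 0.998, 0.061, -0.0]
force: [0.0, -0.1, -0.2]
width: 0.0856
finger_force: 0.0
```

```bash
python3 - <<'E'
from h import *
print("lip",onz("scene",385.25,230.5,.026),"back",onz("scene",300.75,166.2,.034))
delta([.531,-.0355,.14],8)
E
```

```text
lip [ 0.3861 -0.0491  0.026 ] back [ 0.6619 -0.005   0.034 ]
delta [ 0.6233 -0.7606  0.365 ] [-0.      0.     -0.0059] at [ 0.3993 -0.2431  0.2313] t 1.45
```

Call:
{"api": "send_rows", "payload": {"deltas": [[0.15,-0.19,0,0,0,0,-1],[0.31,-0.38,0,0,0,0,-1],[0.46,-0.57,0.1,0,0,-0.006,-1],[0.62,-0.76,0.2,0,0,-0.006,-1],[0.623,-0.76,0.3,0,0,-0.006,-1],[0.623,-0.76,0.36,0,0,-0.006,-1],[0.623,-0.76,0.36,0,0,-0.006,-1],[0.623,-0.76,0.36,0,0,-0.006,-1],[0.623,-0.76,0.36,0,0,-0.006,-1],[0.623,-0.76,0.36,0,0,-0.006,-1]]}}

```text
time: 2.7
position: [0.5312, -0.0353, 0.1419]
ee_rot: [0.0, 0.998, 0.07, 0.001]
force: [-0.1, 0.2, -0.1]
width: 0.0854
finger_force: 0.0
```

```bash
python3 - <<'E'
from h import *
im=get_image("scene");cv2.imwrite("pics/s2.png",cv2.resize(im[100:260,240:440],None,fx=3.6,fy=3.6,interpolation=cv2.INTER_CUBIC))
delta([.531,-.0355,.03],8)
E
```

```text
delta [-0.0011  0.0009  0.4471] [ 0.0001 -0.0002  0.0003] at [ 0.5312 -0.0352  0.1418] t 2.75
```

View pics/s2.png

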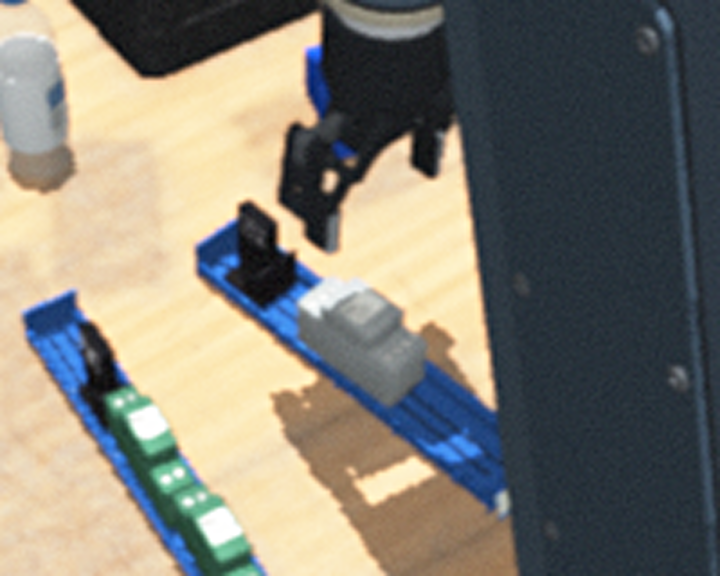

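Call:
{"api": "send_rows", "payload": {"deltas": [[0,0,0.12,0,0,0,-1],[0,0,0.24,0,0,0,-1],[0,0,0.36,0,0,0,-1],[0,0,0.467,0,0,0,-1],[0,0,0.467,0,0,0,-1],[0,0,0.467,0,0,0,1],[0,0,0.467,0,0,0,1],[0,0,0.467,0,0,0,1],[0,0,0.467,0,0,0,1],[0,0,0.467,0,0,0,1]], "grip_force": 30}}

```text
time: 4.0
position: [0.5316, -0.0351, 0.0255]
ee_rot: [0.0, 0.998, 0.07, 0.001]
force: [-1.0, 0.2, 6.9]
width: 0.0361
finger_force: 30.2
```

```bash
python3 - <<'E'
from h import *
s=readout.sense();print(s["width"],s["finger_force"],s["force"])
d=np.array([np.cos(np.radians(6.8)),np.sin(np.radians(6.8))]);lip=np.array([.3855,-.0505])
for a in(.044,.05): 
    t=lip+d*a; print(t);delta([*t,.0275],6.8)
E
```

```text
0.03607641235345803 30.2494677901268 [-0.99654098  0.24772221  6.87101569]
[ 0.42919048 -0.04529023]
delta [-0.4113 -0.0174 -0.0085] [ 0.0001 -0.0005  0.0071] at [ 0.5316 -0.0351  0.0255] t 4.0
[ 0.43514828 -0.0445798 ]
delta [-0.3873 -0.0168 -0.0085] [ 0.0001 -0.0005  0.0071] at [ 0.5316 -0.0351  0.0255] t 4.0
```

Call:
{"api": "send_rows", "payload": {"deltas": [[0,0,-0.01,0,0,0,1],[-0.05,-0.002,-0.01,0,0,0.003,1],[-0.11,-0.005,-0.01,0,0,0.007,1],[-0.17,-0.008,-0.01,0,0,0.007,1],[-0.23,-0.01,-0.01,0,0,0.007,1],[-0.29,-0.013,-0.01,0,0,0.007,1],[-0.34,-0.015,-0.01,0,0,0.007,1],[-0.37,-0.016,-0.008,0,0,0.007,1],[-0.38,-0.0165,-0.008,0,0,0.007,1],[-0.385,-0.0165,-0.006,0,0,0.007,1]]}}

```text
time: 5.25
position: [0.4354, -0.0446, 0.0261]
ee_rot: [0.0, 0.998, 0.059, 0.0]
force: [0.5, 0.2, -0.7]
width: 0.0355
finger_force: 30.1
```

Call:
{"api": "send_rows", "payload": {"deltas": [[-0.004,0,0,0,0,0,1],[-0.008,0,0,0,0,0,1],[-0.012,0,0,0,0,0,1],[-0.016,0,0,0,0,0,1],[-0.02,0,0,0,0,0,1],[-0.024,0,0,0,0,0,1],[-0.024,0,0,0,0,0,1],[-0.024,0,0,0,0,0,1],[-0.024,0,0,0,0,0,1],[-0.024,0,0,0,0,0,1]]}}

```text
time: 6.5
position: [0.4314, -0.0454, 0.0266]
ee_rot: [0.0, 0.998, 0.059, 0.002]
force: [7.6, 3.1, -3.2]
width: 0.0354
finger_force: 30.4
```

```bash
python3 - <<'E'
from h import *
im=get_image("scene");cv2.imwrite("pics/s3.png",cv2.resize(im[150:290,260:440],None,fx=4,fy=4,interpolation=cv2.INTER_CUBIC))
im=get_image("top");cv2.imwrite("pics/t3.png",cv2.resize(im[130:270,290:440],None,fx=4,fy=4,interpolation=cv2.INTER_CUBIC))
E
```

```text
(no output)
```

View pics/s3.png

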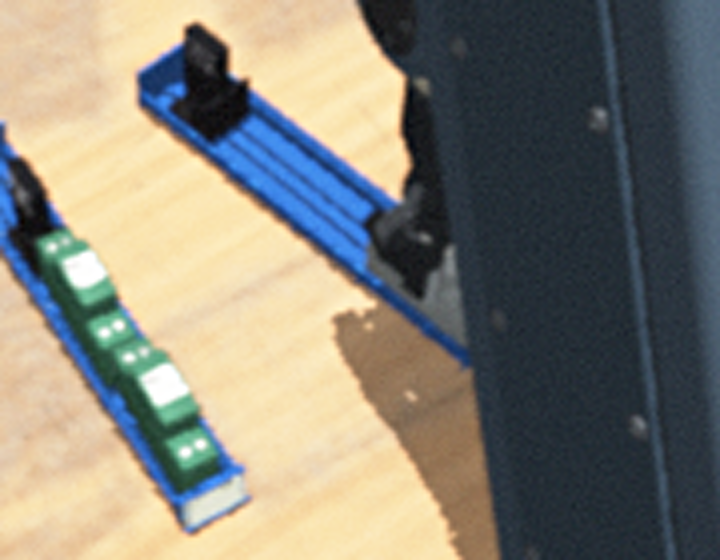

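Call:
{"api": "send_rows", "payload": {"deltas": [[0.004,0,0.004,0,0,0,1],[0.008,0,0.006,0,0,0,1],[0.008,0,0.006,0,0,0,-1],[0.008,0,0.006,0,0,0,-1],[0.008,0,0.006,0,0,0,-1],[0.008,0,0.0,0,0,0,-1],[0.008,0,-0.15,0,0,0,-1],[0.008,0,-0.35,0,0,0,-1],[0.008,0,-0.5,0,0,0,-1],[0.008,0,-0.5,0,0,0,-1]]}}

```text
time: 7.85
position: [0.4325, -0.0452, 0.1534]
ee_rot: [0.001, 0.998, 0.059, 0.002]
force: [0.0, 0.1, -1.4]
width: 0.0855
finger_force: 0.0
```

```bash
python3 - <<'E'
from h import *
delta([.4766,-.2364,.13],34)
E
```

```text
delta [0.084  0.7801 0.0952] [ 0.0009 -0.0014 -0.151 ] at [ 0.4325 -0.0452  0.1534] t 7.85
```

Call:
{"api": "send_rows", "payload": {"deltas": [[0.02,0.18,0,0,0,-0.04,-1],[0.04,0.38,0,0,0,-0.09,-1],[0.06,0.58,0,0,0,-0.13,-1],[0.084,0.78,0,0,0,-0.151,-1],[0.084,0.78,0.05,0,0,-0.151,-1],[0.084,0.78,0.095,0,0,-0.151,-1],[0.084,0.78,0.095,0,0,-0.151,-1],[0.084,0.78,0.095,0,0,-0.151,-1],[0.084,0.78,0.095,0,0,-0.151,-1],[0.084,0.78,0.095,0,0,-0.151,-1]]}}

```text
time: 9.1
position: [0.4753, -0.236, 0.1276]
ee_rot: [0.0, 0.956, 0.292, 0.0]
force: [-0.3, -0.1, 1.0]
width: 0.0855
finger_force: 0.0
```

```bash
python3 - <<'E'
from h import *
a=get_image("top")[130:260,310:440];b=get_image("scene")[120:250,270:470]
cv2.imwrite("pics/c4.png",np.hstack([cv2.resize(a,(390,390)),cv2.resize(b,(400,260))[:390] if 0 else cv2.copyMakeBorder(cv2.resize(b,(400,260)),0,130,0,0,cv2.BORDER_CONSTANT)]))
delta([.4766,-.2364,.022],34)
E
```

```text
delta [0.0036 0.0039 0.422 ] [ 0.0001 -0.      0.    ] at [ 0.4753 -0.2361  0.1275] t 9.2
```

View pics/c4.png

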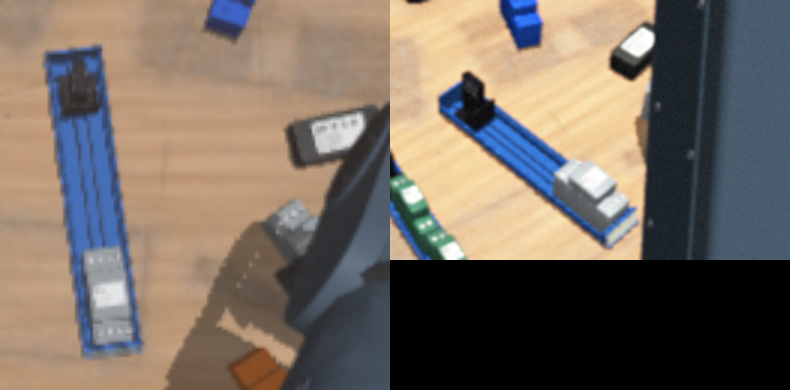

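The old module stands upright against the lip, with its centre at about (107,293) in the left crop. The new one sits under the gripper, so I'll go down and grip it.

Call:
{"api": "send_rows", "payload": {"deltas": [[0.0036,0.0039,0.12,0,0,0,-1],[0.0036,0.0039,0.24,0,0,0,-1],[0.0036,0.0039,0.34,0,0,0,-1],[0.0036,0.0039,0.42,0,0,0,-1],[0.0036,0.0039,0.42,0,0,0,-1],[0.0036,0.0039,0.42,0,0,0,1],[0.0036,0.0039,0.42,0,0,0,1],[0.0036,0.0039,0.42,0,0,0,1],[0.0036,0.0039,0.42,0,0,0,1],[0.0036,0.0039,0.42,0,0,0,1]]}}

```text
time: 10.45
position: [0.4768, -0.2366, 0.0231]
ee_rot: [0.0, 0.956, 0.292, 0.0]
force: [-1.6, 0.9, 6.5]
width: 0.0357
finger_force: 29.8
```

Call:
{"api": "send_rows", "payload": {"deltas": [[0,0,-0.1,0,0,0,1],[0,0,-0.25,0,0,0,1],[0,0,-0.4,0,0,0,1],[0,0,-0.5,0,0,0,1],[0,0,-0.5,0,0,0,1],[0,0,-0.5,0,0,0,1],[0,0,-0.5,0,0,0,1],[0,0,-0.5,0,0,0,1],[0,0,-0.5,0,0,0,1],[0,0,-0.5,0,0,0,1]]}}

```text
time: 11.7
position: [0.4765, -0.2364, 0.1472]
ee_rot: [-0.0, 0.956, 0.292, -0.0]
force: [0.2, -0.2, -1.7]
width: 0.0357
finger_force: 30.4
```

```bash
python3 - <<'E'
from h import *
d=np.array([np.cos(np.radians(6.8)),np.sin(np.radians(6.8))]);c=np.array([.431,-.0453])+d*.102
print(c);delta([*c,.15],6.8)
E
```

```text
[ 0.53228248 -0.0332228 ]
delta [ 0.6396 -0.549  -0.0113] [-1.000e-04  0.000e+00  1.511e-01] at [ 0.4765 -0.2364  0.1472] t 11.7
```

Call:
{"api": "send_rows", "payload": {"deltas": [[0.15,-0.13,0,0,0,0.04,1],[0.31,-0.27,0,0,0,0.08,1],[0.47,-0.41,0,0,0,0.12,1],[0.64,-0.549,0,0,0,0.151,1],[0.64,-0.549,0,0,0,0.151,1],[0.64,-0.549,0,0,0,0.151,1],[0.64,-0.549,0,0,0,0.151,1],[0.64,-0.549,0,0,0,0.151,1],[0.64,-0.549,0,0,0,0.151,1],[0.64,-0.549,0,0,0,0.151,1]]}}

```text
time: 12.95
position: [0.5324, -0.0334, 0.1473]
ee_rot: [0.0, 0.998, 0.059, 0.0]
force: [-0.7, 0.3, -1.4]
width: 0.036
finger_force: 30.4
```

```bash
python3 - <<'E'
from h import *
d=np.array([np.cos(np.radians(6.8)),np.sin(np.radians(6.8))]);c=np.array([.431,-.0453])+d*.102
delta([*c,.030],6.8)
b=get_image("scene")[80:260,240:440]
cv2.imwrite("pics/c5.png",cv2.resize(b,None,fx=3.3,fy=3.3,interpolation=cv2.INTER_CUBIC))
E
```

```text
delta [-2.000e-04 -8.000e-04  4.693e-01] [ 0. -0. -0.] at [ 0.5324 -0.0334  0.1473] t 12.95
```

View pics/c5.png

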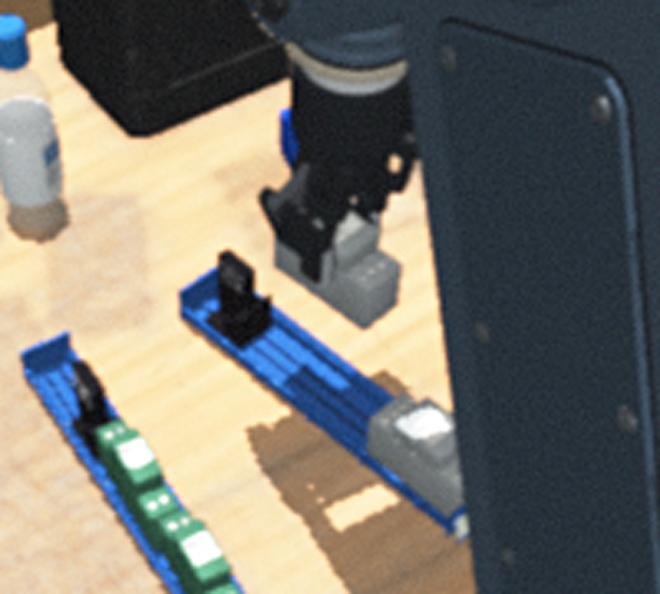

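Call:
{"api": "send_rows", "payload": {"deltas": [[0.04,0,0.08,0,0,0,1],[0.04,0,0.18,0,0,0,1],[0.04,0,0.28,0,0,0,1],[0.04,0,0.36,0,0,0,1],[0.04,0,0.4,0,0,0,1],[0.04,0,0.43,0,0,0,1],[0.04,0,0.455,0,0,0,1],[0.04,0,0.47,0,0,0,1],[0.04,0,0.478,0,0,0,1],[0.04,0,0.478,0,0,0,1]]}}

```text
time: 14.25
position: [0.5423, -0.032, 0.0279]
ee_rot: [-0.0, 0.998, 0.059, 0.0]
force: [-0.1, 0.7, -1.0]
width: 0.0357
finger_force: 30.4
```

Call:
{"api": "send_rows", "payload": {"deltas": [[-0.008,0,0.002,0,0,0,1],[-0.016,0,0.002,0,0,0,1],[-0.024,0,0.002,0,0,0,1],[-0.032,0,0.002,0,0,0,1],[-0.04,0,0.002,0,0,0,1],[-0.048,0,0.002,0,0,0,1],[-0.056,0,0.002,0,0,0,1],[-0.062,0,0.002,0,0,0,1],[-0.064,0,0.002,0,0,0,1],[-0.064,0,0.002,0,0,0,1]]}}

```text
time: 15.5
position: [0.5264, -0.0339, 0.0273]
ee_rot: [-0.0, 0.998, 0.059, 0.0]
force: [-0.4, -0.1, -0.6]
width: 0.0358
finger_force: 30.4
```

Call:
{"api": "send_rows", "payload": {"deltas": [[-0.006,0,0,0,0,0,1],[-0.012,0,0,0,0,0,1],[-0.018,0,0,0,0,0,1],[-0.024,0,0,0,0,0,1],[-0.028,0,0,0,0,0,1],[-0.032,0,0,0,0,0,1],[-0.032,0,0,0,0,0,1],[-0.032,0,0,0,0,0,1],[-0.032,0,0,0,0,0,1],[-0.032,0,0,0,0,0,1]]}}

```text
time: 16.75
position: [0.5186, -0.0348, 0.0273]
ee_rot: [0.0, 0.998, 0.059, 0.0]
force: [0.6, 0.2, -0.4]
width: 0.0356
finger_force: 30.3
```

Call:
{"api": "send_rows", "payload": {"deltas": [[-0.004,0,0,0,0,0,1],[-0.008,0,0,0,0,0,1],[-0.012,0,0,0,0,0,1],[-0.016,0,0,0,0,0,1],[-0.02,0,0,0,0,0,1],[-0.02,0,0,0,0,0,1],[-0.02,0,0,0,0,0,1],[-0.02,0,0,0,0,0,1],[-0.02,0,0,0,0,0,1],[-0.02,0,0,0,0,0,1]]}}

```text
time: 18.0
position: [0.5178, -0.0357, 0.0289]
ee_rot: [0.001, 0.998, 0.059, 0.005]
force: [15.5, 2.9, 0.9]
width: 0.0359
finger_force: 29.9
```

Call:
{"api": "send_rows", "payload": {"deltas": [[0.01,0,0,0,0,0,1],[0.016,0,0,0,0,0,1],[0.016,0,0.004,0,0,0,1],[0.016,0,0.004,0,0,0,1],[0.016,0,0.004,0,0,0,-1],[0.016,0,0.004,0,0,0,-1],[0.016,0,0.004,0,0,0,-1],[0.016,0,-0.1,0,0,0,-1],[0.016,0,-0.3,0,0,0,-1],[0.016,0,-0.5,0,0,0,-1]]}}

```text
time: 19.25
position: [0.517, -0.0348, 0.1535]
ee_rot: [-0.0, 0.998, 0.059, -0.001]
force: [1.4, 0.5, -0.7]
width: 0.0855
finger_force: 0.0
```

```bash
python3 - <<'E'
from h import *
d=np.array([np.cos(np.radians(6.8)),np.sin(np.radians(6.8))]);c=np.array([.387,-.0505])+d*.259
print(c);delta([*c,.13],6.8)
E
```

```text
[ 0.64417807 -0.01983337]
delta [0.5124 0.0008 0.0934] [-0.0001  0.0004  0.0001] at [ 0.517  -0.0348  0.1535] t 19.25
```

Call:
{"api": "send_rows", "payload": {"deltas": [[0.15,0,0,0,0,0,-1],[0.3,0,0,0,0,0,-1],[0.45,0,0,0,0,0,-1],[0.512,0,0,0,0,0,-1],[0.512,0,0,0,0,0,-1],[0.512,0,0,0,0,0,-1],[0.512,0,0,0,0,0,-1],[0.512,0,0,0,0,0,-1],[0.512,0,0,0,0,0,-1],[0.512,0,0,0,0,0,-1]]}}

```text
time: 20.5
position: [0.6445, -0.0197, 0.1523]
ee_rot: [-0.0, 0.998, 0.059, 0.0]
force: [0.0, 0.8, -0.6]
width: 0.085
finger_force: 0.0
```

```bash
python3 - <<'E'
from h import *
b=get_image("scene")[80:260,240:440]
cv2.imwrite("pics/c6.png",cv2.resize(b,None,fx=3.3,fy=3.3,interpolation=cv2.INTER_CUBIC))
delta([.644,-.02,.045],6.8)
print("tab top", onz("scene",240+285/3.3+0,0,.075) if 0 else onz("scene",309.5,159,.075))
E
```

```text
delta [-0.0023  0.0008  0.4292] [-0.     -0.      0.0001] at [ 0.6445 -0.0197  0.1523] t 20.55
tab top [ 0.6371 -0.0154  0.075 ]
```

View pics/c6.png

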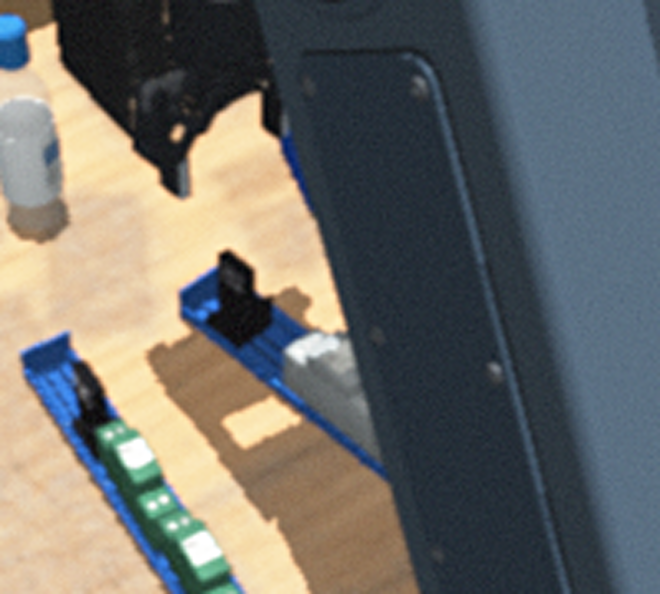

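The new module sits in line and upright behind the old one. The follower tab top is at about (312,158) px, which agrees with my target, so I'll grip it.

Call:
{"api": "send_rows", "payload": {"deltas": [[-0.01,0,0.1,0,0,0,-1],[-0.01,0,0.2,0,0,0,-1],[-0.01,0,0.3,0,0,0,-1],[-0.01,0,0.38,0,0,0,-0.5],[-0.01,0,0.425,0,0,0,0],[-0.01,0,0.425,0,0,0,1],[-0.01,0,0.425,0,0,0,1],[-0.01,0,0.425,0,0,0,1],[-0.01,0,0.425,0,0,0,1],[-0.01,0,0.425,0,0,0,1]]}}

```text
time: 21.8
position: [0.6425, -0.0189, 0.047]
ee_rot: [-0.001, 0.998, 0.06, 0.001]
force: [0.6, 8.0, -0.6]
width: 0.011
finger_force: 32.9
```

Call:
{"api": "send_rows", "payload": {"deltas": [[0,-0.004,0,0,0,0,1],[-0.03,-0.004,0,0,0,0,1],[-0.07,-0.004,0,0,0,0,1],[-0.11,-0.004,0,0,0,0,1],[-0.15,-0.004,0,0,0,0,1],[-0.18,-0.004,0,0,0,0,1],[-0.2,-0.004,0,0,0,0,1],[-0.21,-0.004,0,0,0,0,1],[-0.216,-0.004,0,0,0,0,1],[-0.22,-0.004,0,0,0,0,1]]}}

```text
time: 23.05
position: [0.5934, -0.025, 0.0477]
ee_rot: [0.0, 0.998, 0.059, 0.008]
force: [35.2, 12.0, -14.8]
width: 0.0116
finger_force: 31.2
```

Call:
{"api": "send_rows", "payload": {"deltas": [[0.01,0,0,0,0,0,1],[0.018,0,0,0,0,0,1],[0.018,0,0,0,0,0,1],[0.018,0,0,0,0,0,-1],[0.018,0,0,0,0,0,-1],[0.018,0,0,0,0,0,-1],[0.018,0,-0.2,0,0,0,-1],[0.018,0,-0.4,0,0,0,-1],[0.018,0.2,-0.6,0,0,0,-1],[0.018,0.4,-0.6,0,0,0,-1]]}}

```text
time: 24.3
position: [0.605, -0.1252, 0.1998]
ee_rot: [0.001, 0.998, 0.06, 0.003]
force: [0.9, 0.4, -1.1]
width: 0.0852
finger_force: 0.0
```

Call:
{"api": "send_rows", "payload": {"deltas": [[0,0.2,0,0,0,0,-1],[0,0.4,0,0,0,0,-1],[0,0.6,0,0,0,0,-1],[0,0.8,0,0,0,0,-1],[0,0.9,0,0,0,0,-1],[0,0.9,0,0,0,0,-1],[0,0.9,0,0,0,0,-1],[0,0.9,0,0,0,0,-1],[0,0.9,0,0,0,0,-1],[0,0.9,0,0,0,0,-1]]}}

```text
time: 25.55
position: [0.6305, -0.3474, 0.1962]
ee_rot: [0.0, 0.998, 0.06, 0.0]
force: [0.3, -0.7, -0.4]
width: 0.0856
finger_force: 0.0
```

```bash
python3 - <<'E'
from h import *
a=get_image("top")[130:260,300:370];b=get_image("scene")[140:260,270:410]
A=cv2.resize(a,None,fx=4.6,fy=4.6,interpolation=cv2.INTER_CUBIC)[:598];B=cv2.resize(b,(460,394),interpolation=cv2.INTER_CUBIC)
cv2.imwrite("pics/c7.png",np.hstack([A,cv2.copyMakeBorder(B,0,A.shape[0]-394,0,0,cv2.BORDER_CONSTANT)]))
E
```

```text
(no output)
```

View pics/c7.png

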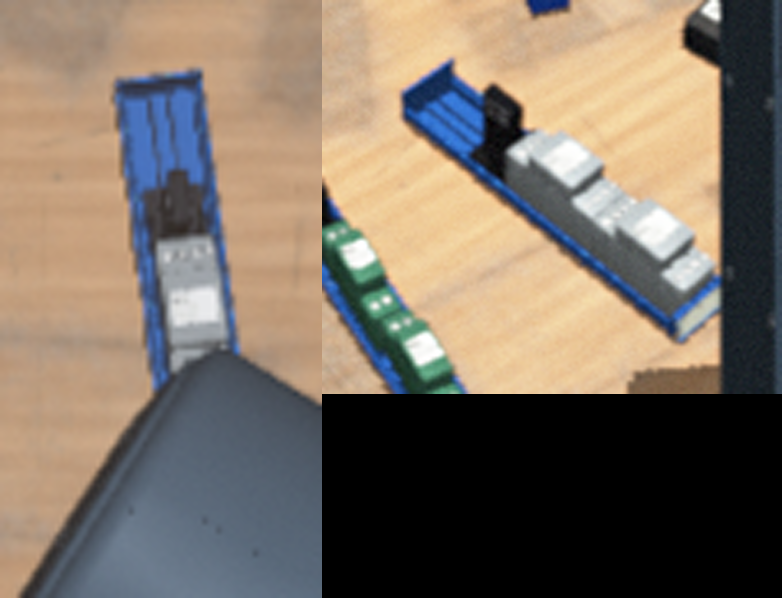

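The row is closed: lip, old module, new module and follower are touching and upright in the lane, and the gripper is clear.

```bash
python3 -c "
from h import *
print(ctrl.finish_job())"
```

```text
the job is handed in; nothing more can be done
None
```

I handed the job in at about 26 s of the allowed 54 s: the last pictures show the old module against the lip, the new one right behind it and the follower closed up. The green row, slim module and adapter were not handled; no verdict came back.

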